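# Lift a coated glass plate from the drying rack to the scanner stage

### The arm

A 6-joint arm with a two-finger parallel gripper is mounted at the origin on the work surface. World frame = base frame: x ahead of the robot, y to its left, z up, the work surface at z = 0. Lengths are in mm, angles in degrees, forces in N, time in s.
With the tool pointing down it reaches from about 325 to 875 mm from the base axis. Payload 4.4 kg.
Tool frame: the origin (TCP) lies midway between the tips of the shut fingers; the grasp point (between the pads) lies 19 mm behind it (manip.hold_point_z is the distance from the TCP to the grasp point, in mm); x points along the fingers, z is the direction in which the jaws open and shut, and the axes are right-handed (so a half turn about x gives the same grasp; the last joint's range is limited). The gripper opens to 85 mm and grips with 20 to 120 N. Pads are 22 mm wide; open, the fingers measure 114 mm over their backs; the gripper's body (76 mm by 85 mm) begins 54 mm behind the grasp point. The pads swing forward as they close: fully open they stand 13 mm farther back than shut.
Start: joints at [-85.056, 11.837, 88.321, -0, 79.842, -8.623], TCP at [134.878, -558.959, 231.282] pointing down, gripper open.
Joint ranges: [-156.59, 156.59], [-49.26, 127.26], [12.9, 141.05], [-63.56, 243.56], [4.71, 150.69], [-161.64, 161.64]. Speed limits (degrees/s): [159.86, 159.86, 180, 180, 180, 180].

### API

Orientations are given as a 3x3 rotation matrix whose columns are the frame's x, y, z axes.
In Python, from station import manip, viewer gives the robot as it stands.
- The arm moves only by the tool play_rows, never from a script. Its argument "series" is a list of rows, each a list of 7 numbers: the shift along the tool's x, y, z in m, then the turn, a rotation vector about the tool's x, y, z in rad, then the gripper command: -1 is fully open, 1 is shut, values between are in proportion. A call has 1 to 12 rows; each row shifts and turns the pose as measured when the row begins, along the tool's axes as they then stand; what a row does not reach is not made up. A row lasts 1/12 s, in which the tool goes at most 41.7 mm and 7.16 degrees, less where a joint would pass 70% of its speed; a pose out of reach is approached as far as the arm can. A call with a gripper value outside its range is refused whole. The fingers move at their own pace and stop on an object; "squeeze" is the grip in N (left out, the last holds). Time passes only in rows, so rows that do not move let the fingers close. It gives the time, the measured TCP pose, the force and the opening at its end, in the units of the state.
- manip.get_obs(): the state, without advancing time (a new reading comes with each control period).
- viewer.camera(name): name is "scene" or "top"; returns a dict with "color" (384x512x3 uint8, blue, green, red), "camera_matrix" (3x3 intrinsics, pixels), "rvec" (rotation vector, rad) and "tvec" (3), from world to camera coordinates, as OpenCV has them. Camera axes: x right, y down, z forward; pixel columns grow to the right and rows downward; lengths in mm; the calibration is good to about 2 mm. A picture is of the moment at which its call begins. There is no depth.
- manip.close_job(): hands the job in, once; it reports no verdict.
The state is a dict: "t": time; "q": joint angles; "qvel": joint speeds; "tau": joint torques, N m; "position": TCP position; "tcp_rot": TCP orientation; "wrist_force": force on the tool from outside, world axes, zero at the start; "ft_torque": the same for the moment, N m; "finger_gap": opening from 0.0 (shut) to 1.0 (fully open).
Only numpy, scipy, OpenCV 4.12 (cv2) and the standard library are available. Lean on these libraries where they do the work, as an engineer would, in place of code of your own. Each camera call takes 0.05 s, during which the arm holds its last target. There are 200 camera calls.

### The job

The coated glass plate on the plain metal drying rack is ready to be scanned. Slide the flat steel lifter under it, lift it clear and carry it over without touching the plate with the gripper or the arm, and set it down gently so that it lies flat inside the raised rim of the scanner stage; then lay the lifter flat on its rubber mat again. Keep the plate level, do not drop it, and leave the glassware around it alone.

Things in the scene. Friction and masses are not known exactly. Their poses are not given: they have to be found in the camera images.
- plate: glass plate with a white coated top, 100 x 100 x 3 mm, about 80 g. Origin: centre of its underside; z up, x and y along its edges. It starts on the two rails of the rack, centred within about 5 mm and turned at most 0.1 rad against it. The fingers must not touch it.
- rack: drying rack, plain metal, fixed: base 128 (x) x 130 (y) x 6 mm, two level rails along its y axis, each 24 mm wide, 124 mm long, tops 22 mm above the bench, no rim. Origin: centre of its underside, at bench height; z up; y axis within 0.3 rad of world y. Rack and stage stand one to the left and one to the right of the mat, either way round.
- rack_channel (a point): middle of the clear channel between the rack's rails, 14 mm above the bench. The channel is 72 mm wide (rack x from -36 to 36 mm), runs along the rack's y axis, is open at both ends, and is 16 mm high: from the base's top (6 mm) to the plate's underside (22 mm).
- stage: scanner stage, white, fixed: base 150 x 150 x 6 mm with two grey rails along its y axis; rail tops 22 mm above the bench, open channel between them just as on the rack (72 mm wide, 16 mm high, both ends open). A fixed white box, 30 mm high, stands at stage x = 75 to 130 mm. Origin: centre of its underside, at bench height; z up; y axis within 0.3 rad of world y.
- stage_pocket (a point): centre of the stage's pocket, at rail-top height (22 mm), where the middle of the plate's underside belongs. A rim 6 mm high on the rails' outer sides and ends bounds the pocket, 114 x 114 mm: 7 mm to spare on each side of a centred plate. No rim crosses the channel.
- lifter: lifter: flat steel blade 170 x 56 x 2.5 mm with an upright square black plastic hand-grip 28 x 28 mm in section, its top 62.5 mm above the blade's underside; 130 g in all. Origin: on the blade's underside, straight below the grip's axis. x points along the blade to its free end: the blade reaches from x = -30 to +140 mm and y = -28 to +28 mm; z up. The grip can be taken from above across either pair of its faces. It starts lying flat on the mat.
- lifter_grip (a point): on the axis of the lifter's hand-grip, 42 mm above the blade's underside: a good height to grip
- lifter_mid (a point): middle of the lifter blade's length, on its underside (55 mm along x from the lifter's origin)
- lifter_tip (a point): middle of the free end of the lifter's blade, on its underside (140 mm along x from the lifter's origin)
- mat: rubber mat, grey, 260 (x) x 130 (y) x 3 mm, fixed on the bench between rack and stage. Origin: centre of its underside, at bench height; x along its length, roughly away from the robot.
- bottle: bystander: amber glass bottle, 60 mm across, 110 mm high, beyond the mat. Origin: centre of its foot
- beaker: bystander: open glass beaker, 68 mm across, 75 mm high, at the near left. Origin: centre of its foot
- jar: bystander: glass jar with a blue cap, 56 mm across, 70 mm high, at the near right. Origin: centre of its foot
Not all that is in view belongs to the job. Of the things shaped like the lifter, the steel one is meant.

How it is judged:
By the outcome, as a careful person would: the job done as asked, in the order asked, and still so for the second after the job is handed in, with the robot touching nothing.
It also fails if it takes over 67 s, if anything falls off the work surface, if the arm or the gripper's body presses on something with over 40 N, if the wrist force passes 120 N, or if a joint passes its speed limit or range.

## Working session

There is one attempt and no reset: what is moved stays moved. The work goes in short steps, Python scripts to look and compute and a tool call to move; the robot and the scene stay as the last step left them, time stands still between calls to the robot, and variables do not carry over. Pictures are saved under pics/ and viewed, about 8 in all and at most 12, crops included, and the job is handed in when it is done.

Besides the shell and the picture viewer there is one more tool, called after ">>>" as name(argument=value, ...), one argument or row to a line, values as JSON. play_rows: Moves the arm, as the interface text tells. Its arguments: {"type":"object","properties":{"series":{"type":"array"},"squeeze":{"type":"number"}},"required":["series"]}

```bash
ls && mkdir -p pics
cat > h.py <<'E'
import numpy as np, cv2
from station import manip, viewer
def cam(n):
    c=viewer.camera(n); R=cv2.Rodrigues(np.array(c["rvec"],float))[0]
    return c["color"],np.array(c["camera_matrix"],float),R,np.array(c["tvec"],float).ravel()
def ray(K,R,t,uv,z):
    d=R.T@np.linalg.inv(K)@np.array([uv[0],uv[1],1.]); o=-R.T@t
    return o+d*(z-o[2])/d[2]
def proj(K,R,t,p):
    q=K@(R@np.array(p,float)+t); return q[:2]/q[2]
E
python3 - <<'E'
from h import *
for n in("scene","top"):
    im,K,R,t=cam(n); np.savez(f"{n}.npz",im=im,K=K,R=R,t=t)
    print(n,-R.T@t,K[0,0]); 
    cv2.imwrite(f"pics/{n}0.png",cv2.resize(im,(800,600),interpolation=cv2.INTER_CUBIC))
o=manip.get_obs(); print(o); print(manip.hold_point_z)
E
```

```text
pics
scene [1378.13670665  283.43249706 1272.32944784] 492.0098450384189
top [ 364.19771054  -15.1082449  1338.98120825] 487.37174185200456
{'t': 0.1, 'q': array([-8.50547484e+01,  1.18806690e+01,  8.83958832e+01, -3.62459107e-04,
        7.98435449e+01, -8.62273973e+00]), 'qvel': array([-0.01099832, -0.1386967 , -0.1066474 ,  0.04803031,  0.07808461,
       -0.026926  ]), 'tau': array([-8.91183645e-04, -3.84096944e+01, -2.92549038e+01, -2.90406369e-04,
        4.86209057e-03, -1.19647362e-05]), 'position': array([ 134.82440394, -558.26415414,  230.23503462]), 'tcp_rot': array([[-1.86894562e-04,  9.72091978e-01,  2.34599981e-01],
       [ 2.08774879e-03,  2.34599853e-01, -9.72089785e-01],
       [-9.99997803e-01,  3.08107531e-04, -2.07332929e-03]]), 'wrist_force': array([ 1.130544  , -0.04286284, -0.20846842]), 'ft_torque': array([ 0.05134578, -0.05567276, -0.01996682]), 'finger_gap': 0.9954128645336097}
18.700000000000003
```

View pics/top0.png

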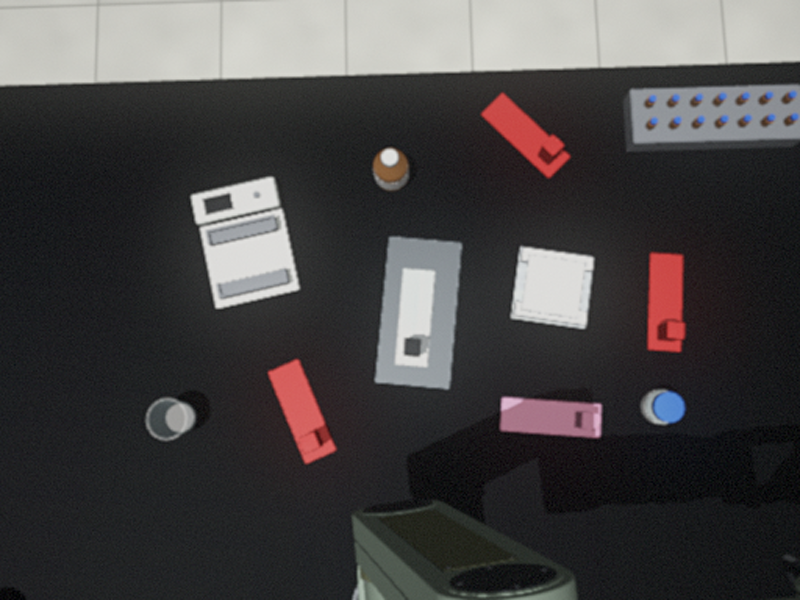

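View pics/scene0.png

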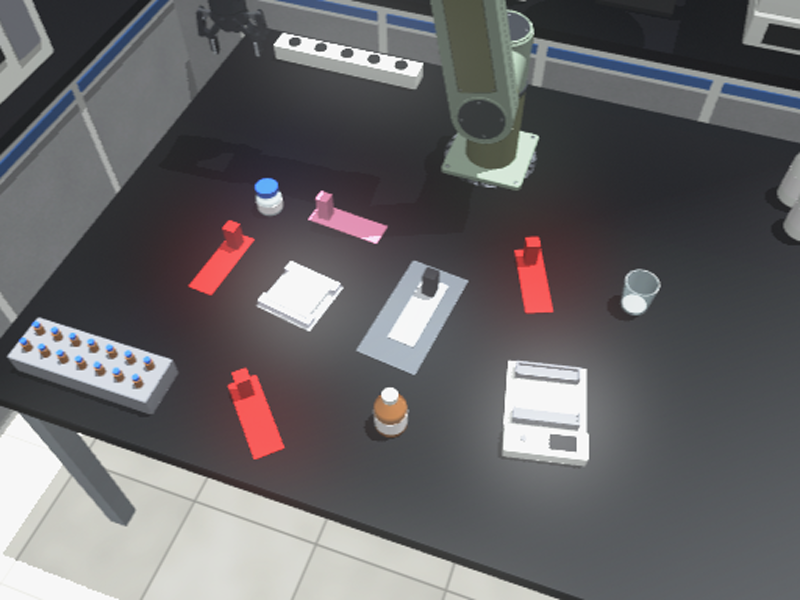

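Lookalikes, as pixels in the top picture: red lifters at (525,135), (667,300) and (302,412), and a pink one at (550,417). The steel lifter lies on the grey mat at (415,318), with its black grip at (413,345). The stage is at (248,250), with its box on the far side. The rack with the plate is at (553,287).

Next I'll check close crops.

Run:
```python
from h import *
d=np.load("top.npz"); im=d["im"]
def c(x0,y0,w,h,s): return cv2.resize(im[y0:y0+h,x0:x0+w],(w*s,h*s),interpolation=cv2.INTER_CUBIC)
# stage x118..198,y108..203 ; rack 320..386,152..216; lifter 236..300,148..253
a=c(320,152,65,60,6); b=c(118,108,80,95,5)
e=c(236,148,64,105,5)
out=np.zeros((600,800,3),np.uint8)
out[0:360,0:390]=a; out[0:475,395:795]=b
cv2.imwrite("pics/crop1.png",out)
out=np.zeros((525,720,3),np.uint8); out[:,0:320]=e
s=np.load("scene.npz")["im"]; y=cv2.resize(s[160:220,155:225],(385,330),interpolation=cv2.INTER_CUBIC); out[0:330,330:715]=y
cv2.imwrite("pics/crop2.png",out)
```

```text
(no output)
```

View pics/crop1.png

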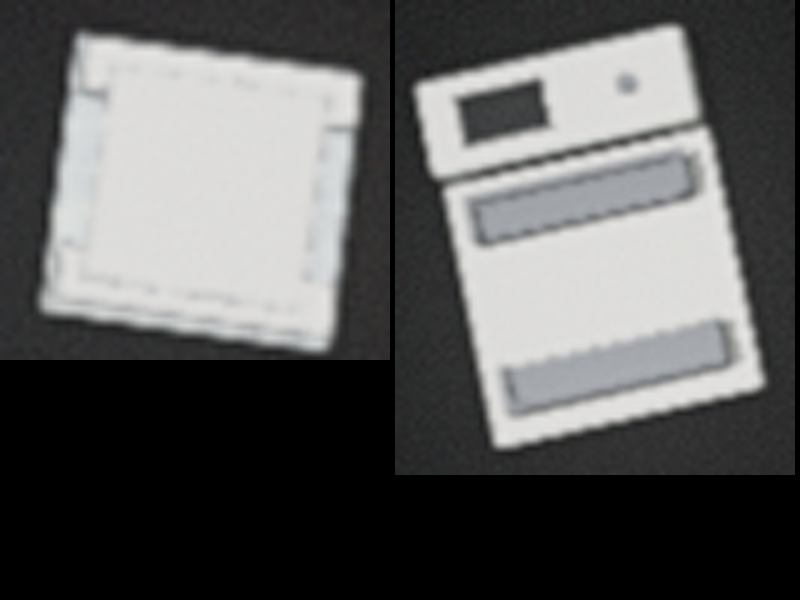

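View pics/crop2.png

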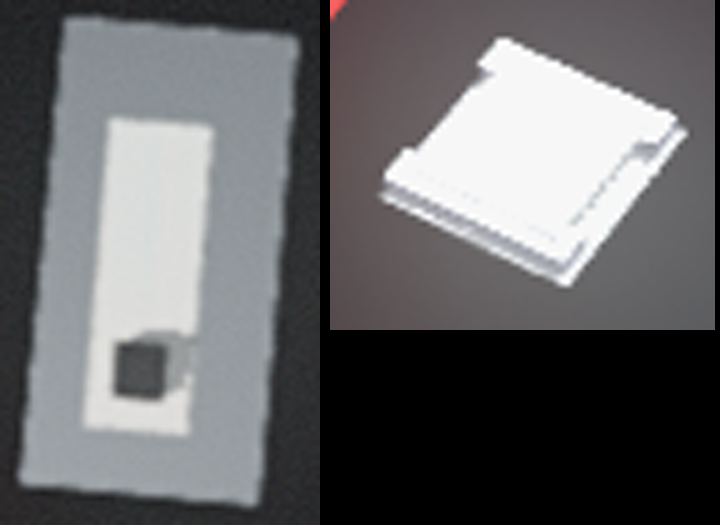

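The crops confirm the choice: the steel blade with a black grip lies on the mat, the plate sits on the rack, and the stage pocket is empty. Next I'll turn the corner pixels into poses.

```bash
cat > m.py <<'E'
from h import *
d=np.load("top.npz"); K,R,t=d["K"],d["R"],d["t"]
def pts(P,x0,y0,s,z,ox=0):
    return np.array([ray(K,R,t,((x-ox+.5)/s-.5+x0,(y+.5)/s-.5+y0),z) for x,y in P])
def rep(n,W):   # order TL TR BR BL as seen from above (far-left, far-right, near-right, near-left)
    TL,TR,BR,BL=W[:,:2]; c=W[:,:2].mean(0)
    v=(TL+TR-BR-BL); w=(TL+BL-TR-BR)
    print(n,"c",c.round(1),"far-dir",np.degrees(np.arctan2(v[1],v[0])).round(2),"left-dir-90",(np.degrees(np.arctan2(w[1],w[0]))-90).round(2),
     "lenx",(np.linalg.norm(v)/2).round(1),"leny",(np.linalg.norm(w)/2).round(1))
rep("rackrails",pts([(78,35),(362,73),(330,343),(42,306)],320,152,6,22))
rep("plate",pts([(110,68),(330,97),(303,305),(82,277)],320,152,6,25))
rep("stage base",pts([(445,182),(710,128),(763,385),(497,448)],118,108,5,6,395))
rep("stage box",pts([(415,83),(685,25),(703,120),(437,180)],118,108,5,30,395))
rep("mat",pts([(65,17),(300,37),(258,507),(18,485)],236,148,5,3))
rep("blade",pts([(110,118),(213,127),(188,436),(83,428)],236,148,5,5.5))
rep("grip",pts([(117,340),(167,343),(163,400),(113,396)],236,148,5,65.5))
E
python3 m.py
```

```text
rackrails c [ 543.7 -253.3] far-dir -9.98 left-dir-90 -9.17 lenx 125.3 leny 130.1
plate c [ 544.2 -254.3] far-dir -10.33 left-dir-90 -9.06 lenx 96.4 leny 100.1
stage base c [612.5 280. ] far-dir 11.3 left-dir-90 11.03 lenx 151.7 leny 151.0
stage box c [711.4 299.1] far-dir 11.72 left-dir-90 11.1 lenx 56.0 leny 151.3
mat c [507.4 -18.9] far-dir -6.96 left-dir-90 -6.63 lenx 261.0 leny 131.4
blade c [497.6 -12.2] far-dir -6.32 left-dir-90 -6.24 lenx 171.4 leny 57.3
grip c [442.6  -6.5] far-dir -5.56 left-dir-90 -5.51 lenx 29.5 leny 26.2
```

Each measured size agrees with the given size to a few mm, and the blade and grip estimates agree on the lifter's origin, about (443,-6). First I translate to above the grip at height, then turn.

>>> play_rows(
  series=[
    [0,0.027,-0.029,0,0,0,-1],
    [0,0.027,-0.029,0,0,0,-1],
    [0,0.027,-0.029,0,0,0,-1],
    [0,0.027,-0.029,0,0,0,-1],
    [0,0.027,-0.029,0,0,0,-1],
    [0,0.027,-0.029,0,0,0,-1],
    [0,0.027,-0.029,0,0,0,-1],
    [0,0.027,-0.029,0,0,0,-1],
    [0,0.027,-0.029,0,0,0,-1],
    [0,0.027,-0.029,0,0,0,-1],
    [0,0.027,-0.029,0,0,0,-1],
    [0,0.027,-0.029,0,0,0,-1],
  ],
)

```text
t: 1.1
position: [372.0, -130.7, 224.5]
tcp_rot: [[-0.003, 0.976, 0.217], [0.008, 0.217, -0.976], [-1.0, -0.001, -0.009]]
wrist_force: [1.6, -0.7, 0.2]
finger_gap: 0.999
```

>>> play_rows(
  series=[
    [0,0.027,-0.029,0,0,0,-1],
    [0,0.027,-0.029,0,0,0,-1],
    [0,0,0,-0.12,0,0,-1],
    [0,0,0,-0.12,0,0,-1],
    [0,0,0,-0.12,0,0,-1],
    [0,0,0,-0.12,0,0,-1],
    [0,0,0,-0.12,0,0,-1],
    [0,0,0,-0.12,0,0,-1],
    [0,0,0,-0.12,0,0,-1],
    [0,0,0,-0.12,0,0,-1],
    [0,0,0,-0.12,0,0,-1],
    [0,0,0,-0.12,0,0,-1],
  ],
)

```text
t: 2.1
position: [412.0, -44.4, 220.2]
tcp_rot: [[-0.01, 0.101, 0.995], [0.014, 0.995, -0.101], [-1.0, 0.013, -0.012]]
wrist_force: [0.1, 0.0, 0.4]
finger_gap: 1.001
```

>>> play_rows(
  series=[
    [0,0,0,-0.12,0,0,-1],
    [0,0,0,-0.12,0,0,-1],
    [0,0,0,-0.12,0,0,-1],
    [0,0,0,-0.12,0,0,-1],
    [0,0,0,-0.12,0,0,-1],
    [0,0,0,-0.12,0,0,-1],
    [0,0,0,-0.12,0,0,-1],
    [0,0,0,-0.12,0,0,-1],
    [0,0,0,-0.12,0,0,-1],
    [0,0,0,-0.12,0,0,-1],
    [0,0,0,-0.12,0,0,-1],
    [0,0,0,-0.12,0,0,-1],
  ],
)

```text
t: 3.1
position: [406.5, -42.5, 214.3]
tcp_rot: [[-0.023, -0.985, 0.171], [0.018, 0.171, 0.985], [-1.0, 0.025, 0.014]]
wrist_force: [0.9, 0.3, -0.2]
finger_gap: 1.003
```

```bash
cat >> h.py <<'E'
from scipy.spatial.transform import Rotation as Ro
def tgt(L):  # tool rot for lifter heading L (deg): x down, z = lifter y
    a=np.radians(L+90); z=np.array([np.cos(a),np.sin(a),0]); x=np.array([0,0,-1.]); return np.c_[x,np.cross(z,x),z]
def go(p,L,o=None):  # remaining shift (mm, tool axes) and turn (rad, tool axes)
    o=o or manip.get_obs(); T=o["tcp_rot"]
    d=T.T@(np.array(p)-o["position"]); r=Ro.from_matrix(T.T@tgt(L)).as_rotvec()
    print("t",round(o["t"],2),"pos",o["position"].round(1),"F",o["wrist_force"].round(1),"gap",round(o["finger_gap"],3)); print("shift",d.round(1),"turn",r.round(4))
E
python3 -c "
from h import *
go([442.8,-6.4,110],-6.2)"
```

```text
t 3.1 pos [406.5 -42.5 214.3] F [ 0.9  0.3 -0.2] gap 1.003
shift [104.1 -32.2  40.3] turn [-0.0639  0.0149 -0.0249]
```

>>> play_rows(
  series=[
    [0.025,-0.008,0.01,-0.016,0.004,-0.006,-1],
    [0.025,-0.008,0.01,-0.016,0.004,-0.006,-1],
    [0.025,-0.008,0.01,-0.016,0.004,-0.006,-1],
    [0.025,-0.008,0.01,-0.016,0.004,-0.006,-1],
    [0,0,0,0,0,0,-1],
    [0,0,0,0,0,0,-1],
  ],
)

```text
t: 3.6
position: [444.2, -6.3, 111.2]
tcp_rot: [[0.002, -0.995, 0.101], [-0.004, 0.101, 0.995], [-1.0, -0.003, -0.004]]
wrist_force: [-0.2, -0.1, 0.1]
finger_gap: 0.998
```

```bash
python3 -c "
from h import *
go([442.8,-6.4,24],-6.2)"
```

```text
t 3.6 pos [444.2  -6.3 111.2] F [-0.2 -0.1  0.1] gap 0.998
shift [87.2  1.6  0.1] turn [ 0.0065 -0.0036  0.0026]
```

>>> play_rows(
  series=[
    [0.02,0.001,0,0.004,-0.002,0.002,-1],
    [0.02,0.001,0,0.003,-0.002,0.001,-1],
    [0.02,0,0,0,0,0,-1],
    [0.015,0,0,0,0,0,-1],
    [0.01,0,0,0,0,0,-1],
    [0,0,0,0,0,0,-1],
  ],
)

```text
t: 4.1
position: [447.2, -9.7, 31.2]
tcp_rot: [[0.011, -0.994, 0.111], [-0.003, 0.111, 0.994], [-1.0, -0.011, -0.002]]
wrist_force: [-0.4, 1.3, 0.3]
finger_gap: 1.001
```

```bash
python3 -c "
from h import *
go([442.8,-6.4,24],-6.2)
im,K,R,t=cam('top'); cv2.imwrite('pics/t1.png',cv2.resize(im[140:260,210:330],(600,600),interpolation=cv2.INTER_CUBIC))"
```

```text
t 4.1 pos [447.2  -9.7  31.2] F [-0.4  1.3  0.3] gap 1.001
shift [7.2 4.8 2.8] turn [-0.0031 -0.0018  0.0111]
```

>>> play_rows(
  series=[
    [0.004,0.0025,0.0015,-0.002,-0.001,0.006,-1],
    [0.003,0.0025,0.0015,-0.001,-0.001,0.005,-1],
    [0,0,0,0,0,0,-1],
  ],
)

```text
t: 4.4
position: [446.0, -7.2, 28.1]
tcp_rot: [[0.007, -0.994, 0.109], [-0.001, 0.109, 0.994], [-1.0, -0.007, -0.001]]
wrist_force: [0.4, -0.3, 0.1]
finger_gap: 1.002
```

```bash
python3 -c "
from h import *
go([442.8,-6.4,24],-6.2)"
```

```text
t 4.4 pos [446.   -7.2  28.1] F [ 0.4 -0.3  0.1] gap 1.002
shift [4.  3.3 0.5] turn [-0.0007 -0.0006  0.0073]
```

>>> play_rows(
  series=[
    [0.003,0.003,0.001,0,0,0.006,-1],
    [0.002,0.002,0,0,0,0.004,-1],
    [0.001,0.001,0,0,0,0.002,-1],
  ],
)

```text
t: 4.65
position: [441.5, -5.6, 23.5]
tcp_rot: [[-0.002, -0.994, 0.108], [-0.001, 0.108, 0.994], [-1.0, 0.002, -0.001]]
wrist_force: [-0.6, -0.3, -0.1]
finger_gap: 0.998
```

```bash
python3 -c "
from h import *
go([442.8,-6.4,24],-6.2)"
```

```text
t 4.65 pos [441.5  -5.6  23.5] F [-0.6 -0.3 -0.1] gap 0.998
shift [-0.5 -1.3 -0.6] turn [-0.0002 -0.001  -0.0015]
```

>>> play_rows(
  series=[
    [0,0,0,0,0,0,1],
    [0,0,0,0,0,0,1],
    [0,0,0,0,0,0,1],
    [0,0,0,0,0,0,1],
    [0,0,0,0,0,0,1],
    [0,0,0,0,0,0,1],
    [0,0,0,0,0,0,1],
    [0,0,0,0,0,0,1],
  ],
  squeeze=90,
)

```text
t: 5.32
position: [441.4, -5.4, 23.6]
tcp_rot: [[-0.002, -0.994, 0.108], [-0.001, 0.108, 0.994], [-1.0, 0.002, -0.001]]
wrist_force: [0.0, 0.7, -1.2]
finger_gap: 0.316
```

```bash
python3 -c "
from h import *
go([442.8,-6.4,60],-6.2); print(manip.get_obs()['tcp_rot'].round(4))"
```

```text
t 5.32 pos [441.4  -5.4  23.6] F [ 0.   0.7 -1.2] gap 0.316
shift [-36.4  -1.4  -0.8] turn [ 0.0003 -0.001  -0.0019]
[[-2.000e-03 -9.942e-01  1.077e-01]
 [-8.000e-04  1.077e-01  9.942e-01]
 [-1.000e+00  1.900e-03 -1.000e-03]]
```

>>> play_rows(
  series=[
    [-0.003,0,0,0,0,0,1],
    [-0.006,0,0,0,0,0,1],
    [-0.012,0,0,0,0,0,1],
    [-0.015,0,0,0,0,0,1],
    [-0.015,0,0,0,0,0,1],
    [-0.012,0,0,0.06,0,0,1],
    [-0.008,0,0,0.1,0,0,1],
    [-0.004,0,0,0.11,0,0,1],
    [0,0,0,0.11,0,0,1],
    [0,0,0,0.11,0,0,1],
    [0,0,0,0.11,0,0,1],
    [0,0,0,0.11,0,0,1],
  ],
)

```text
t: 6.32
position: [439.5, -4.9, 105.6]
tcp_rot: [[-0.004, -0.66, 0.752], [-0.0, 0.752, 0.66], [-1.0, 0.002, -0.003]]
wrist_force: [-0.5, -0.5, -1.0]
finger_gap: 0.314
```

>>> play_rows(
  series=[
    [0,0,0,0.11,0,0,1],
    [0,0,0,0.11,0,0,1],
    [0,0,0,0.11,0,0,1],
    [0,0,0,0.11,0,0,1],
    [0,0,0,0.11,0,0,1],
    [0,0,0,0.11,0,0,1],
    [0,0,0,0.11,0,0,1],
    [0,0,0,0.08,0,0,1],
    [0,0,0,0.03,0,0,1],
    [0,0,0,0,0,0,1],
  ],
)

```text
t: 7.15
position: [438.4, -4.4, 109.5]
tcp_rot: [[-0.002, 0.208, 0.978], [0.0, 0.978, -0.208], [-1.0, -0.0, -0.002]]
wrist_force: [-0.2, -0.4, -1.4]
finger_gap: 0.31
```

```bash
python3 -c "
from h import *
go([581.8,-31.3,70],-99.5)"
```

```text
t 7.15 pos [438.4  -4.4 109.5] F [-0.2 -0.4 -1.4] gap 0.31
shift [ 39.2   3.5 145.9] turn [-0.0437 -0.002   0.0002]
```

>>> play_rows(
  series=[
    [0.003,0,0.014,-0.008,0,0,1],
    [0.006,0,0.022,-0.008,0,0,1],
    [0.006,0.001,0.024,-0.008,0,0,1],
    [0.006,0.001,0.024,-0.008,0,0,1],
    [0.006,0.001,0.024,-0.008,0,0,1],
    [0.006,0,0.02,-0.003,0,0,1],
    [0.004,0,0.013,0,0,0,1],
    [0,0,0.004,0,0,0,1],
    [0,0,0,0,0,0,1],
  ],
)

```text
t: 7.9
position: [586.0, -27.9, 71.7]
tcp_rot: [[-0.002, 0.155, 0.988], [0.001, 0.988, -0.155], [-1.0, 0.0, -0.002]]
wrist_force: [0.0, -0.8, -0.4]
finger_gap: 0.313
```

Run:
```python
from h import *
go([581.8,-31.3,32],-99.5)
im,K,R,t=cam('top'); np.savez("t2.npz",im=im)
im2,K2,R2,t2=cam('scene')
a=cv2.resize(im[120:250,240:400],(800,650),interpolation=cv2.INTER_CUBIC)[:600]
out=np.zeros((600,800,3),np.uint8)
out[:325,:400]=cv2.resize(im[120:250,240:400],(400,325),interpolation=cv2.INTER_CUBIC)
out[:,400:]=cv2.resize(im2[130:250,150:310],(800,600),interpolation=cv2.INTER_CUBIC)[:,200:600]
cv2.imwrite('pics/t2.png',cv2.resize(im2[120:240,150:310],(800,600),interpolation=cv2.INTER_CUBIC))
```

```text
t 7.9 pos [586.  -27.9  71.7] F [ 0.  -0.8 -0.4] gap 0.313
shift [39.7 -4.  -3.6] turn [ 0.0107 -0.0024 -0.0004]
```

View pics/t2.png

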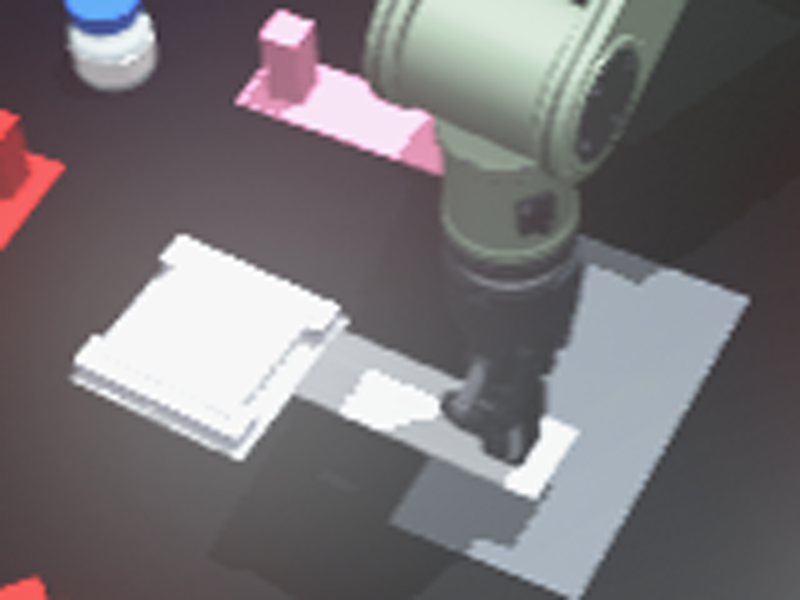

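The picture shows the lifter held level, blade tip just short of the rack's open end, plate undisturbed. The base corners are near crop (240,460), (72,380) and (350,320), and the blade's rear corners are near (578,430) and (537,500). I'll hold the model against these.

Run:
```python
from h import *
d=np.load("scene.npz"); K,R,t=d["K"],d["R"],d["t"]
def crop(p): u=proj(K,R,t,p); return ((u+.5-[150,120])*5-.5).round(0)
C=np.array([544.5,-254.5]); a=np.radians(-9.5); ex=np.array([np.cos(a),np.sin(a)]); ey=np.array([-ex[1],ex[0]])
for n,hx,hy,z in(("base",64,65,6),("rail",60,62,22),("plate",50,50,25)):
    print(n,[crop([*(C+sx*hx*ex+sy*hy*ey),z]).tolist() for sx,sy in((1,1),(1,-1),(-1,-1),(-1,1))])
o=manip.get_obs(); T=o["tcp_rot"]; u=-T[:,1]; v=T[:,2]; O=o["position"]+T[:,0]*20.6+1.3*u
up=-T[:,0]
print("blade top",[crop(O+x*u+y*v+2.5*up).tolist() for x,y in((140,28),(140,-28),(-30,-28),(-30,28))], O.round(1))
```

```text
base [[240.0, 461.0], [70.0, 380.0], [183.0, 245.0], [348.0, 319.0]]
rail [[237.0, 439.0], [73.0, 362.0], [180.0, 236.0], [339.0, 307.0]]
plate [[229.0, 418.0], [97.0, 356.0], [186.0, 250.0], [315.0, 307.0]]
blade top [[294.0, 394.0], [341.0, 331.0], [581.0, 436.0], [537.0, 503.0]] [584.4 -28.9  51.1]
```

The model matches the second camera to about 1 mm. I lower to insertion height, TCP z ≈ 32, which puts the blade underside at about 11.4.

>>> play_rows(
  series=[
    [0.008,-0.001,-0.001,0.003,0,0,1],
    [0.012,-0.001,-0.001,0.003,0,0,1],
    [0.01,-0.001,-0.001,0.003,0,0,1],
    [0.006,-0.001,-0.001,0,0,0,1],
    [0.003,0,0,0,0,0,1],
    [0,0,0,0,0,0,1],
  ],
)

```text
t: 8.5
position: [574.6, -30.1, 28.9]
tcp_rot: [[-0.007, 0.164, 0.986], [0.002, 0.987, -0.164], [-1.0, 0.0, -0.008]]
wrist_force: [-0.6, 0.7, -1.3]
finger_gap: 0.312
```

```bash
python3 -c "
from h import *
go([581.8,-31.3,32],-99.5)"
```

```text
t 8.5 pos [574.6 -30.1  28.9] F [-0.6  0.7 -1.3] gap 0.312
shift [-3.2 -0.   7.3] turn [ 0.0014 -0.0075 -0.0005]
```

>>> play_rows(
  series=[
    [-0.001,0,0.003,0,-0.004,0,1],
    [-0.001,0,0.003,0,-0.003,0,1],
    [-0.001,0,0.001,0,0,0,1],
  ],
)

```text
t: 8.75
position: [580.9, -31.1, 31.1]
tcp_rot: [[-0.002, 0.164, 0.987], [0.001, 0.987, -0.164], [-1.0, 0.001, -0.002]]
wrist_force: [0.9, 0.1, -0.4]
finger_gap: 0.313
```

```bash
python3 -c "
from h import *
go([581.8,-31.3,32],-99.5)"
```

```text
t 8.75 pos [580.9 -31.1  31.1] F [ 0.9  0.1 -0.4] gap 0.313
shift [-0.9 -0.   0.9] turn [ 0.0013 -0.0021 -0.0006]
```

>>> play_rows(
  series=[
    [-0.0005,-0.006,0.0005,0,0,0,1],
    [0,-0.01,0,0,0,0,1],
    [0,-0.01,0,0,0,0,1],
    [0,-0.01,0,0,0,0,1],
    [0,-0.006,0,0,0,0,1],
    [0,-0.002,0,0,0,0,1],
  ],
)

```text
t: 9.25
position: [576.4, -80.0, 34.3]
tcp_rot: [[0.004, 0.163, 0.987], [-0.001, 0.987, -0.163], [-1.0, -0.001, 0.004]]
wrist_force: [-0.2, -0.6, -1.2]
finger_gap: 0.316
```

```bash
python3 -c "
from h import *
go([558.2,-172.4,32],-99.5)"
```

```text
t 9.25 pos [576.4 -80.   34.3] F [-0.2 -0.6 -1.2] gap 0.316
shift [  2.3 -94.1  -3. ] turn [0.0021 0.0037 0.0006]
```

>>> play_rows(
  series=[
    [0.001,-0.006,-0.001,0,0.002,0,1],
    [0.001,-0.009,-0.001,0,0.001,0,1],
    [0,-0.009,-0.001,0,0,0,1],
    [0,-0.009,0,0,0,0,1],
    [0,-0.006,0,0,0,0,1],
    [0,-0.002,0,0,0,0,1],
  ],
)

```text
t: 9.75
position: [565.0, -125.2, 31.8]
tcp_rot: [[-0.0, 0.165, 0.986], [-0.0, 0.986, -0.165], [-1.0, -0.001, -0.0]]
wrist_force: [0.5, 0.4, -1.6]
finger_gap: 0.316
```

```bash
python3 -c "
from h import *
go([558.2,-172.4,32],-99.5)"
```

```text
t 9.75 pos [ 565.  -125.2   31.8] F [ 0.5  0.4 -1.6] gap 0.316
shift [ -0.2 -47.7   1. ] turn [ 0.0005 -0.0003  0.0005]
```

>>> play_rows(
  series=[
    [0,-0.006,0.0005,0,0,0,1],
    [0,-0.01,0.0005,0,0,0,1],
    [0,-0.01,0,0,0,0,1],
    [0,-0.01,0,0,0,0,1],
    [0,-0.006,0,0,0,0,1],
    [0,-0.002,0,0,0,0,1],
    [0,0,0,0,0,0,1],
  ],
)

```text
t: 10.33
position: [558.1, -174.6, 31.9]
tcp_rot: [[0.0, 0.165, 0.986], [-0.001, 0.986, -0.165], [-1.0, -0.001, 0.0]]
wrist_force: [0.5, -0.2, -1.0]
finger_gap: 0.318
```

Run:
```python
from h import *
go([558.2,-172.4,32],-99.5)
im2,K,R,t=cam('scene')
out=np.zeros((600,800,3),np.uint8)
cv2.imwrite('pics/t3.png',cv2.resize(im2[140:240,150:280],(780,600),interpolation=cv2.INTER_CUBIC))
```

```text
t 10.33 pos [ 558.1 -174.6   31.9] F [ 0.5 -0.2 -1. ] gap 0.318
shift [-0.1  2.2 -0.3] turn [-0.0005  0.0002  0.0007]
```

View pics/t3.png

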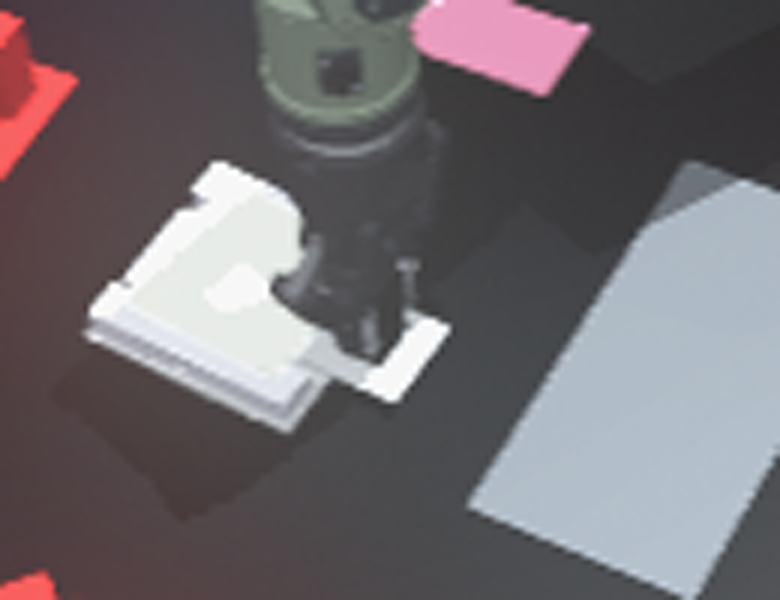

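The blade is in the channel and the plate edge is clear of the fingers. Now a slow lift.

>>> play_rows(
  series=[
    [-0.002,0.001,0,0,0,0,1],
    [-0.002,0.001,0,0,0,0,1],
    [-0.002,0,0,0,0,0,1],
    [-0.002,0,0,0,0,0,1],
    [-0.002,0,0,0,0,0,1],
    [-0.002,0,0,0,0,0,1],
    [-0.002,0,0,0,0,0,1],
    [-0.002,0,0,0,0,0,1],
  ],
)

```text
t: 11.05
position: [557.9, -169.2, 48.6]
tcp_rot: [[-0.002, 0.163, 0.987], [0.002, 0.987, -0.163], [-1.0, 0.001, -0.002]]
wrist_force: [-0.2, -0.2, -1.6]
finger_gap: 0.316
```

Run:
```python
from h import *
go([558.2,-172.4,92],-99.5)
```

```text
t 11.05 pos [ 557.9 -169.2   48.6] F [-0.2 -0.2 -1.6] gap 0.316
shift [-43.4  -3.    0.7] turn [ 0.0025 -0.0023 -0.0012]
```

>>> play_rows(
  series=[
    [-0.003,0,0,0,-0.001,-0.001,1],
    [-0.005,0,0,0,-0.001,0,1],
    [-0.006,0,0,0,0,0,1],
    [-0.007,0,0,0,0,0,1],
    [-0.007,0,0,0,0,0,1],
    [-0.006,0,0,0,0,0,1],
    [-0.004,0,0,0,0,0,1],
    [-0.002,0,0,0,0,0,1],
    [0,0,0,0,0,0,1],
  ],
)

```text
t: 11.8
position: [558.7, -169.7, 94.7]
tcp_rot: [[0.003, 0.163, 0.987], [-0.001, 0.987, -0.163], [-1.0, -0.001, 0.003]]
wrist_force: [0.1, 0.3, -2.4]
finger_gap: 0.317
```

Run:
```python
from h import *
go([596.3,361.7,92],-78.8)
im2,K,R,t=cam('scene')
cv2.imwrite('pics/t4.png',cv2.resize(im2[140:240,150:280],(780,600),interpolation=cv2.INTER_CUBIC))
```

```text
t 11.8 pos [ 558.7 -169.7   94.7] F [ 0.1  0.3 -2.4] gap 0.317
shift [  2.2 530.4 -49.4] turn [-0.359   0.0026  0.0011]
```

View pics/t4.png

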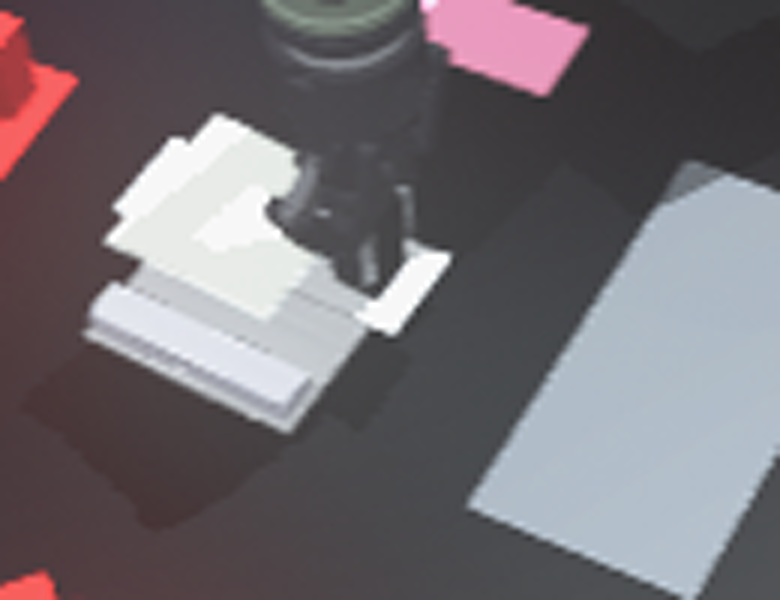

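The picture shows the plate level on the blade and clear of the rails. Its corners are at crop (218,115), (105,240) and (270,320), with the blade tip showing beyond. I'll locate the plate relative to the lifter.

Run:
```python
from h import *
d=np.load("scene.npz"); K,R,t=d["K"],d["R"],d["t"]; o=manip.get_obs(); T=o["tcp_rot"]; P=o["position"]
z=P[2]-20.6+5.5
for n,(x,y) in dict(farR=(218,115),farL=(105,240),nearL=(270,320),tipR=(178,137),tipL=(113,207)).items():
    zz=z if n[0]!='t' else z-3
    w=ray(K,R,t,((x+.5)/6-.5+150,(y+.5)/6-.5+140),zz); r=T.T@(w-P); print(n,w.round(1),"lifter x,y",(-r[1]-1.3).round(1),r[2].round(1))
```

```text
farR [ 485.9 -291.6   79.4] lifter x,y 130.8 -52.0
farL [ 582.8 -310.9   79.4] lifter x,y 134.1 46.7
nearL [ 601.8 -209.5   79.4] lifter x,y 31.0 49.0
tipR [ 504.8 -306.6   76.4] lifter x,y 142.6 -30.9
tipL [ 559.5 -318.1   76.4] lifter x,y 145.0 25.0
```

>>> play_rows(
  series=[
    [0,0.003,0,0,0,0,1],
    [0,0.006,0,-0.005,0,0,1],
    [0,0.009,0,-0.01,0,0,1],
    [0,0.012,-0.001,-0.015,0,0,1],
    [0,0.015,-0.001,-0.015,0,0,1],
    [0,0.015,-0.001,-0.015,0,0,1],
    [0,0.015,-0.001,-0.015,0,0,1],
    [0,0.015,-0.001,-0.015,0,0,1],
    [0,0.015,-0.001,-0.015,0,0,1],
    [0,0.015,-0.001,-0.015,0,0,1],
    [0,0.015,-0.001,-0.015,0,0,1],
    [0,0.015,-0.001,-0.015,0,0,1],
  ],
)

```text
t: 12.85
position: [560.1, -3.9, 90.4]
tcp_rot: [[-0.005, -0.001, 1.0], [0.004, 1.0, 0.001], [-1.0, 0.004, -0.005]]
wrist_force: [-0.1, 0.2, -2.4]
finger_gap: 0.313
```

Run:
```python
from h import *
go([596.7,359.8,92],-78.8)
```

```text
t 12.85 pos [560.1  -3.9  90.4] F [-0.1  0.2 -2.4] gap 0.313
shift [ -0.4 363.7  37. ] turn [-0.1944 -0.0049 -0.0043]
```

>>> play_rows(
  series=[
    [0,0.015,0.0015,-0.016,-0.001,-0.001,1],
    [0,0.015,0.002,-0.016,-0.001,-0.001,1],
    [0,0.015,0.002,-0.016,-0.001,-0.001,1],
    [0,0.015,0.002,-0.016,-0.001,-0.001,1],
    [0,0.015,0.0025,-0.016,0,0,1],
    [0,0.015,0.003,-0.016,0,0,1],
    [0,0.015,0.003,-0.016,0,0,1],
    [0,0.015,0.003,-0.016,0,0,1],
    [0,0.015,0.0035,-0.016,0,0,1],
    [0,0.015,0.004,-0.016,0,0,1],
    [0,0.015,0.004,-0.016,0,0,1],
    [0,0.015,0.004,-0.01,0,0,1],
  ],
)

```text
t: 13.85
position: [565.3, 205.1, 85.9]
tcp_rot: [[-0.013, -0.217, 0.976], [0.004, 0.976, 0.217], [-1.0, 0.006, -0.012]]
wrist_force: [0.9, 0.6, -2.7]
finger_gap: 0.318
```

Run:
```python
from h import *
go([596.7,359.8,92],-78.8)
```

```text
t 13.85 pos [565.3 205.1  85.9] F [ 0.9  0.6 -2.7] gap 0.318
shift [ -5.9 144.3  64.1] turn [ 0.0228 -0.012  -0.0063]
```

>>> play_rows(
  series=[
    [-0.001,0.014,0.0055,0.003,-0.003,-0.002,1],
    [-0.001,0.014,0.006,0.003,-0.003,-0.002,1],
    [-0.001,0.014,0.006,0.003,-0.003,-0.001,1],
    [-0.001,0.014,0.006,0.003,-0.002,-0.001,1],
    [-0.001,0.014,0.006,0.003,0,0,1],
    [0,0.013,0.006,0.002,0,0,1],
    [0,0.012,0.005,0.002,0,0,1],
    [0,0.009,0.004,0.001,0,0,1],
    [0,0.006,0.003,0,0,0,1],
    [0,0.003,0.001,0,0,0,1],
    [0,0,0,0,0,0,1],
  ],
)

```text
t: 14.77
position: [577.5, 346.9, 85.8]
tcp_rot: [[-0.011, -0.216, 0.976], [0.001, 0.976, 0.216], [-1.0, 0.003, -0.011]]
wrist_force: [-0.3, 0.2, -1.7]
finger_gap: 0.315
```

Run:
```python
from h import *
go([596.7,359.8,80],-78.8)
```

```text
t 14.77 pos [577.5 346.9  85.8] F [-0.3  0.2 -1.7] gap 0.315
shift [ 5.6  8.4 21.6] turn [ 0.0224 -0.0109 -0.0028]
```

>>> play_rows(
  series=[
    [0,0.002,0.004,0.004,-0.003,-0.001,1],
    [0,0.002,0.005,0.005,-0.003,-0.001,1],
    [0,0.002,0.005,0.005,-0.003,-0.001,1],
    [0,0.001,0.004,0.005,-0.002,0,1],
    [0,0.001,0.003,0.003,-0.001,0,1],
    [0,0,0,0,0,0,1],
  ],
)

```text
t: 15.27
position: [598.8, 357.4, 85.3]
tcp_rot: [[0.002, -0.189, 0.982], [-0.002, 0.982, 0.189], [-1.0, -0.002, 0.001]]
wrist_force: [0.1, 0.2, -2.0]
finger_gap: 0.321
```

Run:
```python
from h import *
go([596.7,359.8,80],-78.8)
im,K,R,t=cam('scene'); np.savez("s5.npz",im=im)
o=manip.get_obs(); T=o["tcp_rot"]; P=o["position"]
S=np.array([612.5,280.]); a=np.radians(11.2); ex=np.array([np.cos(a),np.sin(a)]); ey=np.array([-ex[1],ex[0]])
x0,y0,s=300,210,7
big=cv2.resize(im[y0:y0+85,x0:x0+110],(770,595),interpolation=cv2.INTER_CUBIC)
def poly(W,col):
    q=np.array([(proj(K,R,t,w)+.5-[x0,y0])*s-.5 for w in W]); cv2.polylines(big,[np.round(q).astype(int)],True,col,1)
sq=((1,1),(1,-1),(-1,-1),(-1,1))
poly([[*(S+a_*75*ex+b*75*ey),6] for a_,b in sq],(0,0,255))
poly([[*(S+a_*57*ex+b*57*ey),28] for a_,b in sq],(0,160,0))
O=P+T[:,0]*20.6-1.3*T[:,1]; u=-T[:,1]; v=T[:,2]; up=-T[:,0]
poly([O+(80+50*a_)*u+50*b*v+5.5*up for a_,b in sq],(255,0,0))
poly([O+x*u+y*v+2.5*up for x,y in((140,28),(140,-28),(-30,-28),(-30,28))],(255,0,255))
cv2.imwrite("pics/t5.png",big)
```

```text
t 15.27 pos [598.8 357.4  85.3] F [ 0.1  0.2 -2. ] gap 0.321
shift [ 5.3  2.8 -1.7] turn [-0.0051  0.0013  0.0019]
```

View pics/t5.png

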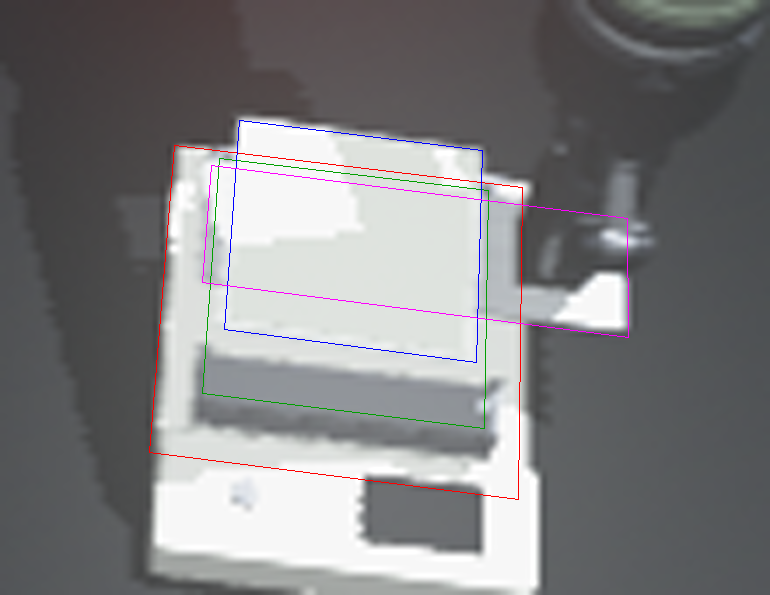

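The overlay shows plate (blue), blade (magenta) and stage base (red) each within about 1 mm of the picture. The stage looks about 0.5 to 1 mm further in +x and +y, so I aim for TCP (597.2, 360.5).

>>> play_rows(
  series=[
    [0.003,0.001,-0.001,-0.002,0,0.001,1],
    [0.005,0.001,0,-0.002,0,0,1],
    [0.006,0.001,0,-0.001,0,0,1],
    [0.006,0,0,0,0,0,1],
    [0.005,0,0,0,0,0,1],
    [0.003,0,0,0,0,0,1],
    [0.001,0,0,0,0,0,1],
  ],
)

```text
t: 15.9
position: [595.9, 359.3, 52.4]
tcp_rot: [[-0.001, -0.194, 0.981], [-0.002, 0.981, 0.194], [-1.0, -0.002, -0.001]]
wrist_force: [0.1, 1.0, -1.3]
finger_gap: 0.313
```

Run:
```python
from h import *
go([597.2,360.5,50],-78.8)
```

```text
t 15.9 pos [595.9 359.3  52.4] F [ 0.1  1.  -1.3] gap 0.313
shift [2.4 0.9 1.5] turn [ 0.     -0.0014  0.0015]
```

>>> play_rows(
  series=[
    [0.001,0.0005,0.001,0,0,0.001,1],
    [0.001,0.0005,0.001,0,0,0,1],
    [0.002,0,0,0,0,0,1],
    [0.002,0,0,0,0,0,1],
    [0,0,0,0,0,0,1],
  ],
)

```text
t: 16.32
position: [597.6, 360.7, 45.2]
tcp_rot: [[-0.002, -0.194, 0.981], [-0.001, 0.981, 0.194], [-1.0, -0.001, -0.002]]
wrist_force: [-0.0, -0.7, -3.1]
finger_gap: 0.321
```

Run:
```python
from h import *
go([597.2,360.5,43],-78.8)
```

```text
t 16.32 pos [597.6 360.7  45.2] F [-0.  -0.7 -3.1] gap 0.321
shift [ 2.2 -0.2 -0.4] turn [ 0.0001 -0.0022  0.0006]
```

Position is within 0.5 mm and the plate is level. Lowering slowly onto the rails.

>>> play_rows(
  series=[
    [0.001,0,0,0,-0.001,0,1],
    [0.001,0,0,0,-0.001,0,1],
    [0.001,0,0,0,0,0,1],
    [0.001,0,0,0,0,0,1],
    [0.001,0,0,0,0,0,1],
    [0.001,0,0,0,0,0,1],
    [0.001,0,0,0,0,0,1],
    [0.001,0,0,0,0,0,1],
    [0.001,0,0,0,0,0,1],
  ],
)

```text
t: 17.07
position: [598.9, 361.2, 37.2]
tcp_rot: [[0.003, -0.194, 0.981], [0.0, 0.981, 0.194], [-1.0, -0.0, 0.003]]
wrist_force: [0.8, 0.5, -0.6]
finger_gap: 0.318
```

Run:
```python
from h import *
go([597.2,360.5,32.5],-78.8)
```

```text
t 17.07 pos [598.9 361.2  37.2] F [ 0.8  0.5 -0.6] gap 0.318
shift [ 4.7 -0.3 -1.8] turn [0.0002 0.0033 0.0003]
```

>>> play_rows(
  series=[
    [0.0015,0,-0.0005,0,0.001,0,1],
    [0.0015,0,-0.0005,0,0.001,0,1],
    [0.001,0,0,0,0,0,1],
    [0.0005,0,0,0,0,0,1],
  ],
)

```text
t: 17.4
position: [598.2, 361.0, 32.5]
tcp_rot: [[0.002, -0.195, 0.981], [0.0, 0.981, 0.195], [-1.0, -0.0, 0.002]]
wrist_force: [0.2, 0.4, -1.2]
finger_gap: 0.318
```

Run:
```python
from h import *
go([569.5,500.5,32.5],-78.8)
im,K,R,t=cam('scene'); big=cv2.resize(im[210:295,300:410],(770,595),interpolation=cv2.INTER_CUBIC)
cv2.imwrite("pics/t6.png",big)
```

```text
t 17.4 pos [598.2 361.   32.5] F [ 0.2  0.4 -1.2] gap 0.318
shift [  0.  142.4  -1. ] turn [0.0003 0.0018 0.0002]
```

View pics/t6.png

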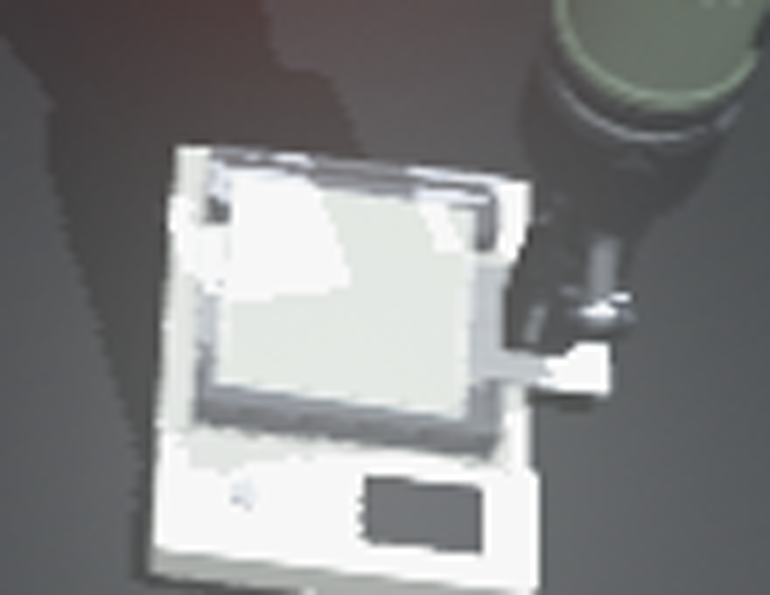

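The plate lies inside the rim with a margin on all four sides, and the wrist force has dropped by the plate's weight. Next I withdraw the blade.

>>> play_rows(
  series=[
    [0,0.004,0,0,0,0,1],
    [0,0.008,0,0,0,0,1],
    [0,0.01,0,0,0,0,1],
    [0,0.01,0,0,0,0,1],
    [0,0.008,0,0,0,0,1],
    [0,0.004,0,0,0,0,1],
  ],
)

```text
t: 17.95
position: [588.9, 408.4, 32.6]
tcp_rot: [[0.002, -0.193, 0.981], [0.001, 0.981, 0.193], [-1.0, 0.001, 0.002]]
wrist_force: [0.2, 0.3, -0.3]
finger_gap: 0.318
```

Run:
```python
from h import *
go([569.5,500.5,32.5],-78.8)
```

```text
t 17.95 pos [588.9 408.4  32.6] F [ 0.2  0.3 -0.3] gap 0.318
shift [ 0.1 94.2 -1.2] turn [-0.0008  0.002  -0.0005]
```

>>> play_rows(
  series=[
    [0,0.006,0,0,0,0,1],
    [0,0.01,0,0,0,0,1],
    [0,0.01,0,0,0,0,1],
    [0,0.01,0,0,0,0,1],
    [0,0.008,0,0,0,0,1],
    [0,0.004,0,0,0,0,1],
  ],
)

```text
t: 18.45
position: [577.6, 462.2, 32.6]
tcp_rot: [[0.002, -0.196, 0.981], [0.001, 0.981, 0.196], [-1.0, 0.001, 0.002]]
wrist_force: [1.0, 0.2, -1.1]
finger_gap: 0.321
```

Run:
```python
from h import *
go([569.5,500.5,32.5],-78.8)
```

```text
t 18.45 pos [577.6 462.2  32.6] F [ 1.   0.2 -1.1] gap 0.321
shift [ 0.1 39.1 -0.5] turn [ 0.0013  0.0022 -0.0009]
```

>>> play_rows(
  series=[
    [0,0.008,0,0,0,0,1],
    [0,0.012,0,0,0,0,1],
    [0,0.014,0,0,0,0,1],
    [0,0.012,0,0,0,0,1],
    [0,0.008,0,0,0,0,1],
    [0,0,0,0,0,0,1],
  ],
)

```text
t: 18.95
position: [565.3, 522.3, 32.4]
tcp_rot: [[0.002, -0.196, 0.981], [0.002, 0.981, 0.196], [-1.0, 0.002, 0.002]]
wrist_force: [-0.1, 0.2, -1.1]
finger_gap: 0.314
```

>>> play_rows(
  series=[
    [-0.01,0,0,0,0,0,1],
    [-0.018,0,0,0,0,0,1],
    [-0.02,0,0,0,0,0,1],
    [-0.02,0,0,0,0,0,1],
    [-0.02,0,0,0,0,0,1],
    [-0.015,0,0,0,0,0,1],
    [-0.005,0,0,0,0,0,1],
  ],
)

```text
t: 19.53
position: [563.4, 519.3, 143.4]
tcp_rot: [[-0.005, -0.196, 0.981], [-0.006, 0.981, 0.196], [-1.0, -0.005, -0.006]]
wrist_force: [0.4, -0.3, -0.4]
finger_gap: 0.319
```

Run:
```python
from h import *
go([441.4,-5.4,140],-78.8)
```

```text
t 19.53 pos [563.4 519.3 143.4] F [ 0.4 -0.3 -0.4] gap 0.319
shift [   7.  -490.6 -222.4] turn [ 0.0016 -0.0056  0.0047]
```

>>> play_rows(
  series=[
    [0,-0.012,-0.006,0,-0.003,0.002,1],
    [0,-0.024,-0.011,0,-0.003,0.002,1],
    [0,-0.03,-0.0135,0,0,0,1],
    [0,-0.03,-0.0135,0,0,0,1],
    [0,-0.03,-0.0135,0,0,0,1],
    [0,-0.03,-0.0135,0,0,0,1],
    [0,-0.03,-0.0135,0,0,0,1],
    [0,-0.03,-0.0135,0,0,0,1],
    [0,-0.03,-0.0135,0,0,0,1],
    [0,-0.03,-0.0135,0,0,0,1],
    [0,-0.03,-0.0135,0,0,0,1],
    [0,-0.03,-0.0135,0,0,0,1],
  ],
)

```text
t: 20.53
position: [477.8, 148.0, 146.9]
tcp_rot: [[0.013, -0.2, 0.98], [0.006, 0.98, 0.2], [-1.0, 0.003, 0.014]]
wrist_force: [1.2, -0.2, -1.2]
finger_gap: 0.318
```

>>> play_rows(
  series=[
    [0,-0.03,-0.0135,0,0,0,1],
    [0,-0.03,-0.0135,0,0,0,1],
    [0,-0.03,-0.0135,0,0,0,1],
    [0,-0.024,-0.011,0,0,0,1],
    [0,-0.012,-0.006,0,0,0,1],
    [0,0,0,-0.05,0,0,1],
    [0,0,0,-0.1,0,0,1],
    [0,0,0,-0.1,0,0,1],
    [0,0,0,-0.1,0,0,1],
    [0,0,0,-0.1,0,0,1],
    [0,0,0,-0.1,0,0,1],
    [0,0,0,-0.1,0,0,1],
  ],
)

```text
t: 21.53
position: [437.3, -5.1, 147.7]
tcp_rot: [[0.012, -0.76, 0.65], [-0.001, 0.65, 0.76], [-1.0, -0.01, 0.008]]
wrist_force: [1.2, -0.6, 0.0]
finger_gap: 0.315
```

>>> play_rows(
  series=[
    [0,0,0,-0.1,0,0,1],
    [0,0,0,-0.1,0,0,1],
    [0,0,0,-0.1,0,0,1],
    [0,0,0,-0.1,0,0,1],
    [0,0,0,-0.08,0,0,1],
    [0,0,0,-0.05,0,0,1],
    [0,0,0,0,0,0,1],
  ],
)

```text
t: 22.12
position: [434.2, -7.3, 148.6]
tcp_rot: [[0.011, -0.988, 0.151], [-0.003, 0.151, 0.989], [-1.0, -0.011, -0.001]]
wrist_force: [-0.6, -0.6, -1.6]
finger_gap: 0.315
```

Run:
```python
from h import *
go([441.4,-5.4,60],-6.2)
```

```text
t 22.12 pos [434.2  -7.3 148.6] F [-0.6 -0.6 -1.6] gap 0.315
shift [88.7 -5.9  3.1] turn [-0.0433 -0.0013  0.0112]
```

>>> play_rows(
  series=[
    [0.008,-0.001,0.001,-0.01,0,0.002,1],
    [0.014,-0.001,0.001,-0.01,0,0.002,1],
    [0.016,-0.001,0.001,-0.01,0,0.002,1],
    [0.016,-0.001,0,-0.01,0,0.002,1],
    [0.014,-0.001,0,-0.004,0,0.002,1],
    [0.01,-0.001,0,0,0,0.001,1],
    [0.005,0,0,0,0,0,1],
    [0,0,0,0,0,0,1],
  ],
)

```text
t: 22.78
position: [441.5, -6.4, 61.3]
tcp_rot: [[0.002, -0.993, 0.114], [-0.003, 0.114, 0.993], [-1.0, -0.002, -0.003]]
wrist_force: [-0.5, 0.0, -1.3]
finger_gap: 0.32
```

Run:
```python
from h import *
go([441.4,-5.4,35],-6.2)
```

```text
t 22.78 pos [441.5  -6.4  61.3] F [-0.5  0.  -1.3] gap 0.32
shift [26.3  0.3  1. ] turn [-0.0063 -0.0026  0.0025]
```

>>> play_rows(
  series=[
    [0.004,0,0.0005,-0.003,-0.001,0.001,1],
    [0.007,0,0,-0.003,-0.001,0.001,1],
    [0.007,0,0,0,0,0,1],
    [0.005,0,0,0,0,0,1],
    [0.003,0,0,0,0,0,1],
    [0,0,0,0,0,0,1],
  ],
)

```text
t: 23.28
position: [443.4, -6.3, 34.5]
tcp_rot: [[0.004, -0.994, 0.109], [-0.001, 0.109, 0.994], [-1.0, -0.004, -0.001]]
wrist_force: [0.4, 0.6, -1.1]
finger_gap: 0.319
```

Run:
```python
from h import *
go([441.4,-5.4,23.6],-6.2)
```

```text
t 23.28 pos [443.4  -6.3  34.5] F [ 0.4  0.6 -1.1] gap 0.319
shift [10.9  2.1  0.7] turn [-0.0007 -0.0009  0.0043]
```

>>> play_rows(
  series=[
    [0.002,0.0005,0,0,0,0.002,1],
    [0.002,0.0005,0,0,0,0.002,1],
    [0.002,0,0,0,0,0,1],
    [0.0015,0,0,0,0,0,1],
    [0.001,0,0,0,0,0,1],
    [0.001,0,0,0,0,0,1],
  ],
)

```text
t: 23.78
position: [443.4, -6.4, 24.9]
tcp_rot: [[0.002, -0.994, 0.109], [-0.001, 0.109, 0.994], [-1.0, -0.002, -0.001]]
wrist_force: [-0.2, 0.3, -1.2]
finger_gap: 0.317
```

Run:
```python
from h import *
go([441.4,-5.4,23.6],-6.2)
```

```text
t 23.78 pos [443.4  -6.4  24.9] F [-0.2  0.3 -1.2] gap 0.317
shift [1.3 2.1 0.8] turn [-0.0006 -0.0011  0.0021]
```

>>> play_rows(
  series=[
    [0.001,0,0,0,0,0.001,1],
    [0.001,0,0,0,0,0.001,1],
    [0.0005,0,0,0,0,0,1],
  ],
)

```text
t: 24.03
position: [443.5, -6.4, 23.6]
tcp_rot: [[-0.001, -0.994, 0.108], [-0.001, 0.108, 0.994], [-1.0, 0.001, -0.001]]
wrist_force: [-1.6, -0.2, 2.9]
finger_gap: 0.314
```

Run:
```python
from h import *
go([441.4,-5.4,23.6],-6.2)
```

```text
t 24.03 pos [443.5  -6.4  23.6] F [-1.6 -0.2  2.9] gap 0.314
shift [0.  2.2 0.8] turn [-0.0005 -0.0011 -0.001 ]
```

The lifter rests on the mat: the force has turned upward. I release and rise.

>>> play_rows(
  series=[
    [0,0,0,0,0,0,0.2],
    [0,0,0,0,0,0,0],
    [0,0,0,0,0,0,-0.5],
    [0,0,0,0,0,0,-1],
    [0,0,0,0,0,0,-1],
    [0,0,0,0,0,0,-1],
    [0,0,0,0,0,0,-1],
    [0,0,0,0,0,0,-1],
  ],
)

```text
t: 24.7
position: [445.3, -6.8, 24.4]
tcp_rot: [[0.003, -0.994, 0.109], [-0.002, 0.109, 0.994], [-1.0, -0.003, -0.001]]
wrist_force: [0.3, 0.5, -0.4]
finger_gap: 1.001
```

>>> play_rows(
  series=[
    [-0.006,0,0,0,0,0,-1],
    [-0.015,0,0,0,0,0,-1],
    [-0.025,0,0,0,0,0,-1],
    [-0.03,0,0,0,0,0,-1],
    [-0.03,0,0,0,0,0,-1],
    [-0.03,0,0,0,0,0,-1],
    [-0.025,0,0,0,0,0,-1],
    [-0.01,0,0,0,0,0,-1],
    [0,0,0,0,0,0,-1],
  ],
)

```text
t: 25.45
position: [442.3, -5.9, 204.6]
tcp_rot: [[-0.003, -0.994, 0.109], [-0.001, 0.109, 0.994], [-1.0, 0.002, -0.001]]
wrist_force: [0.5, -0.7, -0.5]
finger_gap: 1.004
```

>>> play_rows(
  series=[
    [0,0,-0.015,0,0,0,-1],
    [0,0,-0.03,0,0,0,-1],
    [0,0,-0.03,0,0,0,-1],
    [0,0,-0.03,0,0,0,-1],
    [0,0,-0.03,0,0,0,-1],
    [0,0,-0.03,0,0,0,-1],
    [0,0,-0.03,0,0,0,-1],
    [0,0,-0.015,0,0,0,-1],
    [0,0,0,0,0,0,-1],
  ],
)

```text
t: 26.2
position: [416.2, -220.4, 200.4]
tcp_rot: [[-0.005, -0.995, 0.102], [0.003, 0.102, 0.995], [-1.0, 0.005, 0.003]]
wrist_force: [0.1, 1.2, 0.6]
finger_gap: 1.002
```

Run:
```python
from h import *
go([441.4,-200,180],-6.2)
im,K,R,t=cam('top'); cv2.imwrite("pics/t7.png",cv2.resize(im[95:265,90:310],(792,612),interpolation=cv2.INTER_CUBIC)[:600])
```

```text
t 26.2 pos [ 416.2 -220.4  200.4] F [0.1 1.2 0.6] gap 1.002
shift [ 20.4 -23.1  22.8] turn [ 0.0057  0.0029 -0.005 ]
```

View pics/t7.png

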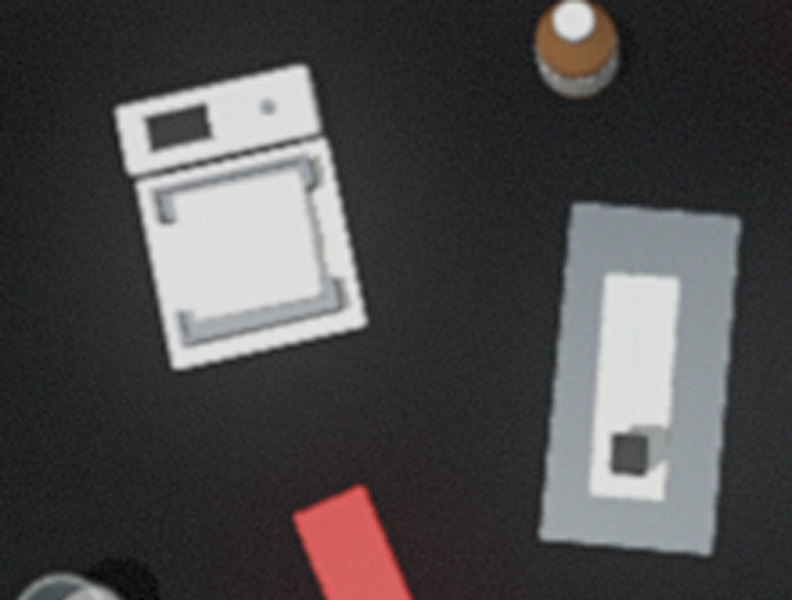

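The plate lies square inside the rim at (245,250), with rail showing on each side. The lifter is flat and entirely on the mat at (635,385), the bottle, beaker and nearby red lifter have not moved, and the arm is clear of everything. I'm handing it in.

```bash
python3 -c "
from station import manip
print(manip.close_job())"
```

```text
the job is handed in; nothing more can be done
None
```

The glass plate now lies flat inside the rim of the scanner stage, and the steel lifter is back flat on its mat. The job took 26 s of the 67 s allowed and has been handed in; no verdict is reported.

**What I did:** I took the lifter by its hand-grip and slid it through the rack channel under the plate. I lifted the plate level, carried it to the stage and lowered it about 1 mm per step onto the rails. Then I drew the blade out sideways and laid the lifter down where it had been.

**Last checks:**
- **Plate:** the final top picture shows it inside the rim, with rail visible on each side.
- **Release:** wrist force fell by about the plate's weight as it settled on the rails, and rose to about 3 N upward when the lifter met the mat.
- **Surroundings:** the bottle, beaker and nearby red lifter in that picture had not moved. The jar and the rack side were outside it; the arm never worked close to the jar.

**What disagreed:**
- **Scene camera:** with the plate lifted off the rack, it put the plate and blade tip about 3 mm from where the arm's position said they were. The later overlay at the stage agreed to about 1 mm.
- **Arm drift:** while carrying the plate, the arm strayed a few mm and up to 0.7° in tilt. I corrected this before lowering.

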